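# Free the weighing dish from its twist-lock scale with a ripe tomato in it

## Robot

A 6-joint arm with a two-finger parallel gripper is mounted at the origin on a cart in front of the work surface, level with it; the furniture and walls round the work are solid. World frame = base frame: x ahead of the robot, y to its left, z up, the work surface at z = 0. Lengths are in m, angles in rad, forces in N, time in s.
With the tool pointing down it reaches from about 0.375 to 0.9 m from the base axis. Payload 3.1 kg.
Tool frame: the origin (TCP) lies between the finger pads; the fingertips stand robot.finger_overhang ahead of it and the grasp point (between the pads) lies 3 mm ahead of it (robot.finger_overhang is the distance from the TCP to the fingertips, in m); z points along the fingers, y is the line along which they close (so a half turn about z gives the same grasp; the last joint's range is limited). The gripper opens to 87 mm and grips with 3 to 60 N. Pads are 19 mm wide; open, the fingers measure 117 mm over their backs; the gripper's body (75 mm by 190 mm) begins 51 mm behind the grasp point.
Start: joints at [1.081, 0.527, 1.433, -0, 1.181, -0.178], TCP at [0.191, 0.595, 0.245] pointing down, gripper open.
Joint ranges: [-3.08, 3.08], [-0.75, 2.2], [0.22, 2.44], [-1.43, 4.57], [0, 2.65], [-2.85, 2.85]. Speed limits (rad/s): [2.79, 2.79, 3.14, 3.14, 3.14, 3.14].

## Interface

Orientations are given as a unit quaternion [x, y, z, w].
In Python, from rig import get_obs, vision, hand_in, nets, robot gives the robot as it stands.
- The arm moves only by the tool apply_moves, never from a script. Its argument "series" is a list of rows, each an object with "offset": the shift along the world's x, y, z in cm, a list of three; "rot": the turn, a rotation vector about the world's x, y, z in degrees, a list of three. A call has 1 to 20 rows; each row is the pose to reach, as a shift and turn from the pose commanded when the call began; what a row does not reach only later rows make up. A row lasts 1/10 s, in which the tool goes at most 50 mm and 8.59 degrees, less where a joint would pass 70% of its speed; a pose out of reach is approached as far as the arm can. A call with a gripper value outside its range is refused whole. "hand" is the opening, from 0 (shut) to 1 (fully open), set as the call begins (left out, the last holds). The fingers move at their own pace and stop on an object; "newtons" is the grip in N (left out, the last holds). Time passes only in rows, so rows that repeat a pose let the fingers close. It gives the time, the measured TCP pose, the force, the opening and the grip force at its end, in the units of the state.
- get_obs(): the state, without advancing time (a new reading comes with each control period).
- vision.camera(name): name is "side" or "top"; returns the picture (384x512x3 uint8, red, green, blue); there is no depth.
- vision.calibration(name): a dict with "K" (3x3 intrinsics, pixels), "R" (3x3) and "t" (3): a world point X has camera coordinates R X + t. Camera axes: x right, y down, z forward; pixel columns grow to the right and rows downward; lengths in m; the calibration is good to about 2 mm. A picture is of the moment at which its call begins. calibration takes no time and is no camera call.
- hand_in(): hands the job in; it is judged then, once.
Trained networks look in the newest picture that a camera, given by its name, has taken for a name from the list of things; names that differ only in an ending like _2 or _b are one class to them, and where a whole thing is asked for, a point or a joint stands for the part that bears it (a point fixed in the world has none). Each returns a list of dicts, best first, with "conf" (0 to 1); they miss things now and then, are a little off and sometimes report something else, mostly with a low value. They report only what shows in the picture. A call takes as long as a camera call.
- nets.search_frame(camera, query): "centre" ([x, y, z] in m, in world coordinates, good to about 4 mm: the middle of the surface that is visible of it).
- nets.spot_point(camera, query): "centre" ([x, y, z] in m, in world coordinates, good to about 4 mm: a listed point, or the origin of a listed thing).
The state is a dict: "time": time; "q": joint angles; "joint_velocities": joint speeds; "joint_torque": joint torques, N m; "position": TCP position; "tool_rot": TCP orientation; "ft_force": force on the tool from outside, world axes, zero at the start; "moment": the same for the moment, N m; "grip_width": finger opening in m; "grip_force": force on a finger pad.
Only numpy, scipy, OpenCV 4.12 (cv2) and the standard library are available. Lean on these libraries where they do the work, as an engineer would, in place of code of your own. Each camera call takes 0.05 s, during which the arm holds its last target. There are 200 camera calls.

## Task

Weigh the ripe red tomato: gently, without bruising it, pick it from the blue saucer and set it into the white weighing dish on the kitchen scale, beside the bow handle, so that it rolls to the middle and rests there. Then take the dish off for the cook to carry to the board: it is twist-locked, so take the wooden grip of its handle, turn it a quarter turn anticlockwise (seen from above) on its seat, lift it straight up about ten centimetres and finish still holding it there, level and still. Keep the tomato in the middle of the dish all the while, and leave the scale and the other things on the worktop where they stand.

Things in the scene. Friction and masses are not known exactly. Their poses are not given: they have to be found in the camera images.
- scale: Kitchen scale, white plastic with a steel deck, loose, 1.5 kg, rubber feet, 255 x 180 x 50 mm. Origin on the worktop under the axis of the dish's seat; +z up. The housing reaches 155 mm from there to -x (front, with a dark display and two buttons), 100 mm to +x, 90 mm to +y and -y.
- scale_seat (a point): Centre of the deck's top, 50 mm above the scale's origin, where the dish's hub stands. A steel collar round it (inner radius 44 mm, 7 mm high) centres the hub with 3 mm play. In the deck lies a through slot for the dish's key, 68 mm along the scale's y by 22 mm along its x; the deck is 6 mm thick. Axes as the scale's.
- dish: White weighing dish with a blue edge, loose, 0.3 to 0.45 kg: a round bowl of radius 109 mm with a fixed bow handle over it in its y-z plane. Origin at the centre of the underside of its hub (radius 41 mm), at the start on the scale's deck with the dish's axes parallel to the scale's; +z up. A red dot marks its -x rim. It turns easily on the seat.
- dish_key (a point): Key under the hub, on the axis: crossbar 60 mm (along dish x) by 12 by 6 mm on a stem, its centre 10.5 mm under the dish's origin. At the start it lies across the slot: the dish is locked (1.5 mm of lift) and a stop bars clockwise turning. Turned +90 deg about z (anticlockwise from above, +-5 deg; a stop follows about 5 deg later) it lifts straight out through the slot.
- dish_grip (a point): Centre of the wooden grip of the bow handle, on the dish's axis, 103 mm above the dish's origin: a bar 14 mm wide (dish x), 14 mm high, 70 mm long (dish y). Axes as the dish's. Beyond it the bow is a 7 mm steel rod, level to y = +-50 mm, then bending down to the rim at +-103 mm. A tomato in the middle leaves 33 mm free under the grip.
- dish_middle (a point): Middle of the dish's inner floor, 13 mm above the dish's origin. The floor is flat to radius 14 mm, then rises: 17 mm above the origin at radius 45 mm, 24 mm at 78 mm, 35 mm at 108 mm (rim top 38 mm).
- tomato: Ripe red tomato with a small green calyx, a loose ball of 50 mm diameter, 50 to 90 g, resting on the saucer's floor. Origin at its centre; its axes turn as it rolls. Let go in the dish beside the handle, it rolls to the middle and stops in a second or two. It bruises when the two fingers together press it with more than 80 N (half of that each): use a low grip.
- saucer: Small blue plate on the worktop, radius 78 mm, 14 mm high at the rim, floor 5 mm thick and flat to about 46 mm radius. Origin on the worktop under its centre.
- timer: Bystander: blue wind-up kitchen timer, 64 x 64 x 55 mm, origin under its centre. Leave alone.
- mug: Bystander: speckled white mug, 86 x 117 x 88 mm, origin under it. Leave alone.
- salt_shaker: Bystander: glass salt shaker, 44 x 44 x 90 mm, origin under its centre. Leave alone.
- lemon: Bystander: lemon lying on the worktop, 72 x 55 x 56 mm, origin under it. Leave alone. Near it a wall cabinet hangs low over the back right of the worktop (underside 0.42 m up, from x = 0.57 m back and from y = -0.13 m to the right): keep the wrist clear of it, also on the way from the start.

How it is judged:
By the outcome, as a careful person would: the job done as asked, in the order asked, and still so for the second after the job is handed in, while the arm keeps its last pose, push and grip.
It also fails if it takes over 61 s, if anything falls off the work surface, if the arm or the gripper's body presses on something with over 40 N, if the wrist force passes 120 N, or if a joint passes its speed limit or range.

## Working session

There is one attempt and no reset: what is moved stays moved. The work goes in short steps, Python scripts to look and compute and a tool call to move; the robot and the scene stay as the last step left them, time stands still between calls to the robot, and variables do not carry over. Pictures are saved under pics/ and viewed, at most 10 in all, crops included, and the job is handed in when it is done.

Besides the shell and the picture viewer there is one more tool, called after ">>>" as name(argument=value, ...) on one line, values as JSON. apply_moves: Moves the arm, as the interface text tells. Its arguments: {"type":"object","properties":{"series":{"type":"array"},"hand":{"type":"number"},"newtons":{"type":"number"}},"required":["series"]}

```bash
mkdir -p pics
cat > h.py <<'E'
from rig import get_obs, vision, hand_in, nets, robot
import numpy as np, cv2
from scipy.spatial.transform import Rotation as R
np.set_printoptions(precision=4,suppress=True)
def look(n,crop=None,name=None):
    im=vision.camera(n)
    if name: cv2.imwrite('pics/'+name+'.png',cv2.cvtColor(im,cv2.COLOR_RGB2BGR))
    return im
def proj(n,X):
    c=vision.calibration(n);p=np.array(c['K'])@(np.array(c['R'])@np.array(X)+np.array(c['t']));return p[:2]/p[2]
def tri(ps):  # dict cam->pixel
    A=[];b=[]
    for n,(u,v) in ps.items():
        c=vision.calibration(n);P=np.array(c['K'])@np.c_[np.array(c['R']),np.array(c['t'])]
        for r in (u*P[2]-P[0],v*P[2]-P[1]): A.append(r[:3]);b.append(-r[3])
    return np.linalg.lstsq(np.array(A),np.array(b),rcond=None)[0]
E
python3 - <<'E'
from h import *
a=look('side');b=look('top')
cv2.imwrite('pics/a.png',cv2.cvtColor(np.vstack([a,b])[:, :],cv2.COLOR_RGB2BGR)) if 0 else None
cv2.imwrite('pics/side0.png',a[:,:,::-1]);cv2.imwrite('pics/top0.png',b[:,:,::-1])
print(robot.finger_overhang)
for q in ['scale','scale_seat','dish','dish_key','dish_grip','dish_middle','tomato','saucer','timer','mug','salt_shaker','lemon']:
  for c in ['side','top']:
    r=nets.spot_point(c,q)[:2]
    print(q,c,[(np.array(x['centre']).round(4).tolist(),round(x['conf'],2),proj(c,x['centre']).round().tolist()) for x in r])
o=get_obs();print(o)
E
```

```text
0.022
scale side [([0.4735, 0.2657, -0.002], 0.74, [202.0, 185.0]), ([0.6938, 0.0991, 0.0045], 0.46, [281.0, 195.0])]
scale top [([0.6963, 0.0992, -0.0003], 0.38, [236.0, 151.0])]
scale_seat side []
scale_seat top [([0.4862, -0.0554, 0.0014], 0.39, [287.0, 225.0])]
dish side [([0.4719, 0.2642, 0.053], 0.85, [200.0, 173.0])]
dish top [([0.4754, 0.2675, 0.0488], 0.95, [171.0, 225.0])]
dish_key side [([0.4725, 0.2675, 0.0372], 0.97, [200.0, 176.0])]
dish_key top [([0.4748, 0.2695, 0.0412], 0.87, [171.0, 226.0]), ([0.4858, -0.058, 0.0037], 0.67, [288.0, 225.0])]
dish_grip side [([0.4722, 0.264, 0.1539], 0.87, [197.0, 148.0])]
dish_grip top [([0.4777, 0.2662, 0.1487], 0.8, [163.0, 223.0])]
dish_middle side [([0.4757, 0.2714, 0.0641], 0.86, [200.0, 168.0]), ([0.6741, -0.0688, -0.0023], 0.34, [300.0, 233.0])]
dish_middle top [([0.4732, 0.2649, 0.0603], 0.73, [171.0, 226.0])]
tomato side [([0.4782, -0.0659, 0.0321], 0.62, [240.0, 244.0])]
tomato top [([0.4766, -0.0653, 0.0295], 0.48, [292.0, 228.0])]
saucer side [([0.493, -0.0595, -0.0005], 0.73, [244.0, 249.0])]
saucer top [([0.4885, -0.056
[... 490 characters left out ...]
 197.0])]
salt_shaker top [([0.6929, 0.1017, -0.0001], 0.73, [235.0, 152.0])]
lemon side [([0.6498, -0.2277, -0.0043], 0.59, [319.0, 274.0])]
lemon top [([0.653, -0.2193, -0.0024], 0.64, [344.0, 169.0])]
{'time': 1.3, 'q': array([ 1.0815,  0.5275,  1.4327, -0.    ,  1.1814, -0.1785]), 'joint_velocities': array([-0.0017,  0.    ,  0.0002, -0.0006, -0.    , -0.001 ]), 'joint_torque': array([  0.0012, -44.0013, -17.6983,   0.0634,   0.0505,  -0.    ]), 'position': array([0.1911, 0.595 , 0.2445]), 'tool_rot': array([ 0.1548,  0.9879, -0.    ,  0.    ]), 'ft_force': array([ 0.9539, -0.2587, -0.6146]), 'moment': array([0.0025, 0.0318, 0.028 ]), 'grip_force': 0.0, 'grip_width': 0.08689960466532563}
```

Run:
```python
import cv2,numpy as np
a=cv2.imread('pics/side0.png');b=cv2.imread('pics/top0.png')
A=cv2.resize(a[100:300,130:380],(800,640))[:600]
cv2.imwrite('pics/sc.png',cv2.resize(a[110:290,140:380],(800,600),interpolation=cv2.INTER_CUBIC))
cv2.imwrite('pics/tc.png',cv2.resize(b[120:285,110:330],(800,600),interpolation=cv2.INTER_CUBIC))
```

```text
(no output)
```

View pics/sc.png

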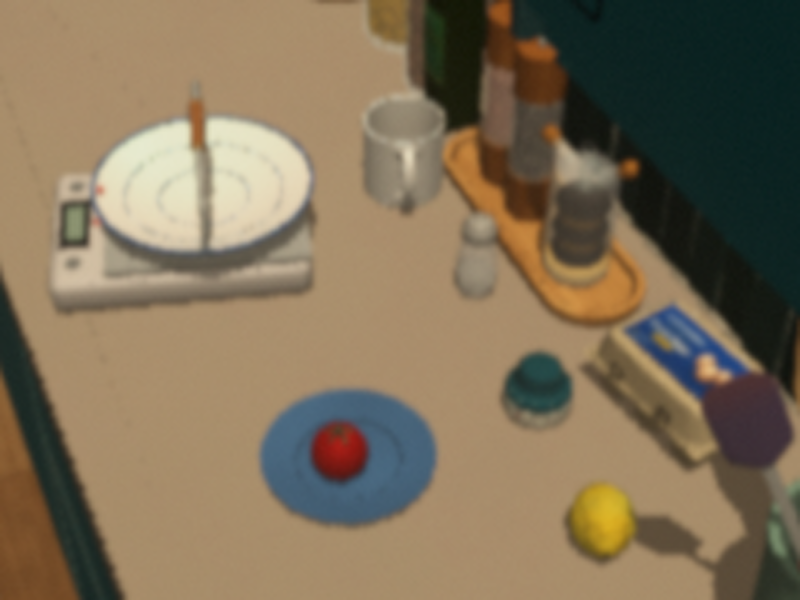

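View pics/tc.png

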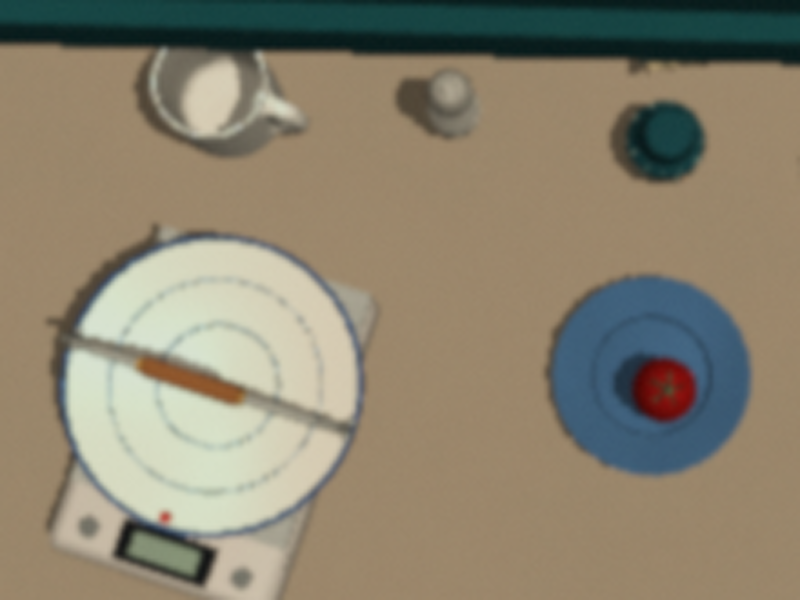

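The side view shows the scale and dish on the left, with the handle grip near pixel (198,147), and the tomato on the saucer near (242,245). In the top view the grip runs along a line at about −16° yaw near (162,223), and the tomato is at (293,227). Next I'll measure both by colour.

```bash
cat > m.py <<'E'
from h import *
def blobs(im,kind):
    h=cv2.cvtColor(im,cv2.COLOR_RGB2HSV);H,S,V=[h[...,i].astype(int) for i in range(3)]
    if kind=='tomato': m=((H<6)|(H>172))&(S>170)&(V>60)
    else: m=(H>=6)&(H<18)&(S>120)&(V>90)
    return m.astype(np.uint8)
def comp(m,near,rad=25):
    n,l,st,c=cv2.connectedComponentsWithStats(m)
    k=[i for i in range(1,n) if np.hypot(*(c[i]-near))<rad]
    i=max(k,key=lambda i:st[i,4]); return c[i],st[i],np.argwhere(l==i)[:,::-1]
def ray(n,uv):
    c=vision.calibration(n);Rm=np.array(c['R']);t=np.array(c['t'])
    return -Rm.T@t, Rm.T@np.linalg.inv(np.array(c['K']))@np.array([*uv,1.])
def atz(n,uv,z):
    o,d=ray(n,uv);return o+d*(z-o[2])/d[2]
def locate(kind,ns,nt):
    out={};pix={}
    for n,near in(('side',ns),('top',nt)):
        if near is None: continue
        c,st,p=comp(blobs(vision.camera(n),kind),near);out[n]=c;pix[n]=p
        print(kind,n,c,st)
    if len(out)==2:print(kind,'tri',tri(out))
    return out,pix
E
python3 - <<'E'
from m import *
locate('tomato',(242,244),(293,227))
o,p=locate('grip',(198,147),(162,223))
P=np.array([atz('top',x,.153)[:2] for x in p['top']])
w,v=np.linalg.eigh(np.cov(P.T));d=v[:,1]*np.sign(v[1,1]);print('centre@.153',P.mean(0),'axis deg',np.degrees(np.arctan2(d[1],d[0])),'ext',np.ptp(P@d))
# red dot, dish rim blue ellipse skip
im=vision.camera('top')
c,st,_=comp(((blobs(im,'tomato'))|((im[...,0].astype(int)-im[...,1]>60)).astype(np.uint8)),(155,262),8)
print('dot',c,atz('top',c,.088))
E
```

```text
tomato side [241.3476 245.2927] [234 238  15  15 164]
tomato top [292.2042 226.6911] [285 219  16  16 191]
tomato tri [ 0.481 -0.067  0.028]
grip side [198.7143 146.    ] [197 140   4  14  49]
grip top [162.3906 224.25  ] [148 219  29  12 128]
grip tri [0.4759 0.265  0.1598]
centre@.153 [0.4744 0.267 ] axis deg 72.98028113828215 ext 0.07394526406033286
dot [155.   261.75] [0.3786 0.2958 0.088 ]
```

>>> apply_moves(series=[{"offset":[28.8,-66.1,0],"rot":[0,0,1]},{"offset":[28.8,-66.1,0],"rot":[0,0,1]},{"offset":[28.8,-66.1,0],"rot":[0,0,1]},{"offset":[28.8,-66.1,0],"rot":[0,0,1]},{"offset":[28.8,-66.1,0],"rot":[0,0,1]},{"offset":[28.8,-66.1,0],"rot":[0,0,1]},{"offset":[28.8,-66.1,0],"rot":[0,0,1]},{"offset":[28.8,-66.1,0],"rot":[0,0,1]},{"offset":[28.8,-66.1,0],"rot":[0,0,1]},{"offset":[28.8,-66.1,0],"rot":[0,0,1]},{"offset":[28.8,-66.1,0],"rot":[0,0,1]},{"offset":[28.8,-66.1,0],"rot":[0,0,1]},{"offset":[28.8,-66.1,0],"rot":[0,0,1]},{"offset":[28.8,-66.1,0],"rot":[0,0,1]},{"offset":[28.8,-66.1,0],"rot":[0,0,1]},{"offset":[28.8,-66.1,0],"rot":[0,0,1]},{"offset":[28.8,-66.1,-9],"rot":[0,0,1]},{"offset":[28.8,-66.1,-9],"rot":[0,0,1]},{"offset":[28.8,-66.1,-9],"rot":[0,0,1]},{"offset":[28.8,-66.1,-9],"rot":[0,0,1]}], hand=0.78, newtons=8)

```text
time: 3.55
position: [0.4786, -0.065, 0.1547]
tool_rot: [0.146, 0.989, 0.0, -0.001]
ft_force: [1.0, 0.2, 0.3]
grip_width: 0.0677
grip_force: 0.0
```

>>> apply_moves(series=[{"offset":[0,0,-4]},{"offset":[0,0,-8]},{"offset":[0,0,-10]},{"offset":[0,0,-11]},{"offset":[0,0,-12]},{"offset":[0,0,-12]},{"offset":[0,0,-12]},{"offset":[0,0,-12]}])

```text
schema error: expected keys offset, rot
```

>>> apply_moves(series=[{"offset":[0,0,0]},{"offset":[0,0,0]},{"offset":[0,0,0]},{"offset":[0,0,0]},{"offset":[0,0,0]},{"offset":[0,0,0]},{"offset":[0,0,0]},{"offset":[0,0,0]}], hand=0.4, newtons=10)

```text
schema error: expected keys offset, rot
```

>>> apply_moves(series=[{"offset":[0,0,-4],"rot":[0,0,0]},{"offset":[0,0,-8],"rot":[0,0,0]},{"offset":[0,0,-10],"rot":[0,0,0]},{"offset":[0,0,-11],"rot":[0,0,0]},{"offset":[0,0,-12],"rot":[0,0,0]},{"offset":[0,0,-12],"rot":[0,0,0]},{"offset":[0,0,-12],"rot":[0,0,0]}])

```text
time: 4.25
position: [0.48, -0.0662, 0.0356]
tool_rot: [0.146, 0.989, -0.0, 0.001]
ft_force: [-0.3, -0.1, 0.6]
grip_width: 0.0681
grip_force: 0.0
```

>>> apply_moves(series=[{"offset":[0,0,0],"rot":[0,0,0]},{"offset":[0,0,0],"rot":[0,0,0]},{"offset":[0,0,0],"rot":[0,0,0]},{"offset":[0,0,0],"rot":[0,0,0]},{"offset":[0,0,0],"rot":[0,0,0]},{"offset":[0,0,0],"rot":[0,0,0]},{"offset":[0,0,0],"rot":[0,0,0]},{"offset":[0,0,0],"rot":[0,0,0]}], hand=0.4, newtons=10)

```text
time: 5.05
position: [0.4793, -0.0661, 0.0348]
tool_rot: [0.146, 0.989, -0.0, 0.0]
ft_force: [-0.1, -0.3, 5.0]
grip_width: 0.0491
grip_force: 10.0
```

>>> apply_moves(series=[{"offset":[0,0,2],"rot":[0,0,0]},{"offset":[0,0,5],"rot":[0,0,0]},{"offset":[0,0,9],"rot":[0,0,0]},{"offset":[0,0,13],"rot":[0,0,0]},{"offset":[0,0,17],"rot":[0,0,0]},{"offset":[-0.5,3,20],"rot":[0,0,0]},{"offset":[-1.2,7,21],"rot":[0,0,0]},{"offset":[-1.9,11,21],"rot":[0,0,0]},{"offset":[-2.5,15,21],"rot":[0,0,0]},{"offset":[-3.2,19,21],"rot":[0,0,0]},{"offset":[-3.9,23,21],"rot":[0,0,0]},{"offset":[-4.6,27,21],"rot":[0,0,0]},{"offset":[-5.2,31,21],"rot":[0,0,0]},{"offset":[-5.7,34,21],"rot":[0,0,0]},{"offset":[-5.9,34.9,20],"rot":[0,0,0]},{"offset":[-5.9,34.9,18],"rot":[0,0,0]},{"offset":[-5.9,34.9,16],"rot":[0,0,0]},{"offset":[-5.9,34.9,15],"rot":[0,0,0]},{"offset":[-5.9,34.9,15],"rot":[0,0,0]}])

```text
time: 6.95
position: [0.4188, 0.2819, 0.1826]
tool_rot: [0.146, 0.989, -0.001, -0.002]
ft_force: [-0.8, -0.2, -1.1]
grip_width: 0.0491
grip_force: 10.0
```

Run:
```python
from m import *
a=look('side');b=look('top')
cv2.imwrite('pics/p1.png',cv2.resize(np.hstack([a[60:260,100:300],b[120:320,90:290]]),(800,400))[:,:,::-1])
print(get_obs()['position'],get_obs()['grip_force'])
```

```text
[0.4203 0.2826 0.1845] 9.99994307756424
```

View pics/p1.png

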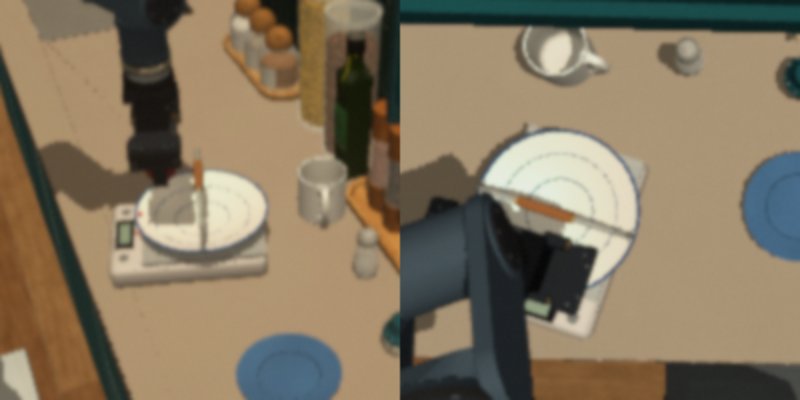

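The gripper with the tomato is on the display side of the bow (side crop about (160,175)), and the grip at (198,172) is clear of it.

>>> apply_moves(series=[{"offset":[0,0,-2],"rot":[0,0,0]},{"offset":[0,0,-4],"rot":[0,0,0]},{"offset":[0,0,-6],"rot":[0,0,0]},{"offset":[0,0,-7],"rot":[0,0,0]},{"offset":[0,0,-7.8],"rot":[0,0,0]},{"offset":[0,0,-7.8],"rot":[0,0,0]},{"offset":[0,0,-7.8],"rot":[0,0,0]},{"offset":[0,0,-7.8],"rot":[0,0,0]}])

```text
time: 7.85
position: [0.4207, 0.2833, 0.1073]
tool_rot: [0.146, 0.989, 0.0, 0.001]
ft_force: [-0.6, 0.3, -0.4]
grip_width: 0.0496
grip_force: 10.0
```

>>> apply_moves(series=[{"offset":[0,0,0],"rot":[0,0,0]},{"offset":[0,0,0],"rot":[0,0,0]},{"offset":[0,0,0],"rot":[0,0,0]},{"offset":[0,0,0],"rot":[0,0,0]},{"offset":[0,0,0],"rot":[0,0,0]},{"offset":[0,0,0],"rot":[0,0,0]},{"offset":[0,0,0],"rot":[0,0,0]},{"offset":[0,0,0],"rot":[0,0,0]},{"offset":[0,0,0],"rot":[0,0,0]},{"offset":[0,0,0],"rot":[0,0,0]},{"offset":[0,0,2],"rot":[0,0,0]},{"offset":[0,0,5],"rot":[0,0,0]},{"offset":[0,0,9],"rot":[0,0,0]},{"offset":[0,0,13],"rot":[0,0,0]},{"offset":[0,0,15],"rot":[0,0,0]},{"offset":[0,0,15],"rot":[0,0,0]}], hand=0.78)

```text
time: 9.45
position: [0.4219, 0.2839, 0.2598]
tool_rot: [0.146, 0.989, 0.002, 0.003]
ft_force: [-0.1, -0.5, -0.6]
grip_width: 0.0679
grip_force: 0.0
```

>>> apply_moves(series=[{"offset":[0,0,0],"rot":[0,0,-8]},{"offset":[-2,1,0],"rot":[0,0,-16]},{"offset":[-4,3,0],"rot":[0,0,-24]},{"offset":[-4,6,0],"rot":[0,0,-32]},{"offset":[-4,9,0],"rot":[0,0,-40]},{"offset":[-4,12,0],"rot":[0,0,-48]},{"offset":[-4,15,0],"rot":[0,0,-56]},{"offset":[-4,18,0],"rot":[0,0,-64]},{"offset":[-4,20,0],"rot":[0,0,-72]},{"offset":[-4,20,0],"rot":[0,0,-80]},{"offset":[-4,20,0],"rot":[0,0,-88]},{"offset":[-4,20,0],"rot":[0,0,-90]},{"offset":[-4,20,0],"rot":[0,0,-90]},{"offset":[-4,20,0],"rot":[0,0,-90]}], hand=0.6)

```text
time: 10.85
position: [0.3797, 0.4826, 0.2552]
tool_rot: [0.803, 0.596, -0.001, 0.0]
ft_force: [0.1, -1.2, 0.2]
grip_width: 0.052
grip_force: 0.0
```

Run:
```python
from m import *
a=look('side');b=look('top')
cv2.imwrite('pics/p2.png',cv2.resize(np.hstack([a[100:250,120:270],b[150:300,100:250]]),(800,400),interpolation=cv2.INTER_CUBIC)[:,:,::-1])
for c in('side','top'):
  for q in('tomato','dish_grip','dish_middle','scale','dish'):
    print(c,q,[(np.array(x['centre']).round(4),round(x['conf'],2)) for x in nets.spot_point(c,q)[:1]])
for k,(s,t) in {'tomato':((201,170),(170,226)),'grip':((198,147),(162,223))}.items():
  try:
    o,p=locate(k,s,t)
    z={'tomato':.088,'grip':.153}[k]
    P=np.array([atz('top',x,z)[:2] for x in p['top']]);w,v=np.linalg.eigh(np.cov(P.T));d=v[:,1]*np.sign(v[1,1])
    print(k,P.mean(0),(P@d).min(),(P@d).max(),np.degrees(np.arctan2(d[1],d[0])))
  except Exception as e: print(k,e)
print(get_obs()['position'],get_obs()['q'],R.from_quat(get_obs()['tool_rot']).as_matrix()[:,1])
```

```text
side tomato [(array([0.4771, 0.268 , 0.0906]), 0.46)]
side dish_grip [(array([0.4737, 0.2642, 0.1551]), 0.59)]
side dish_middle [(array([0.4789, 0.2704, 0.0654]), 0.67)]
side scale []
side dish [(array([0.472 , 0.2644, 0.0533]), 0.89)]
top tomato [(array([0.4755, 0.2694, 0.0869]), 0.6)]
top dish_grip [(array([0.4774, 0.2681, 0.1516]), 0.67)]
top dish_middle [(array([0.4741, 0.2661, 0.0632]), 0.89)]
top scale []
top dish [(array([0.4753, 0.2668, 0.0507]), 0.95)]
tomato side [203.907  162.8605] [202 158   5  11  43]
tomato top [168.9872 220.2821] [161 217  15   9  78]
tomato tri [0.488  0.2644 0.0886]
tomato [0.4872 0.2648] 0.37185425696454855 0.4112426737386796 73.68234460916331
grip side [198.75 146.  ] [197 140   4  14  48]
grip top [163.3193 224.7048] [148 218  29  15 166]
grip tri [0.475  0.2621 0.162 ]
grip [0.4733 0.2646] 0.3617348614499967 0.4356901635006863 72.45642139071278
[0.3801 0.483  0.2566] [ 0.7225  0.5005  1.4465 -0.      1.1945  1.0158] [ 0.9573 -0.2891  0.0001]
```

View pics/p2.png

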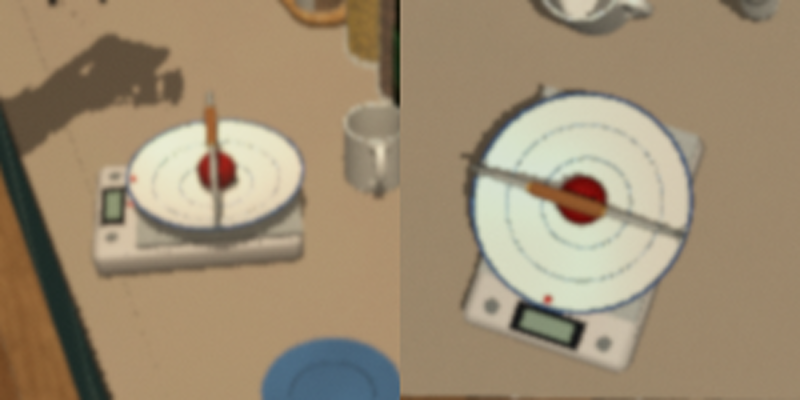

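The tomato rests in the middle of the dish, under the grip (side crop (217,170), top crop (582,200)), and the scale hasn't moved. Next, the handle.

>>> apply_moves(series=[{"offset":[1.5,-3.5,0],"rot":[0,0,0]},{"offset":[3.1,-7,0],"rot":[0,0,0]},{"offset":[4.8,-11,0],"rot":[0,0,0]},{"offset":[6.5,-15,0],"rot":[0,0,0]},{"offset":[8.3,-19,0],"rot":[0,0,0]},{"offset":[9.45,-21.6,0],"rot":[0,0,0]},{"offset":[9.45,-21.6,0],"rot":[0,0,0]},{"offset":[9.45,-21.6,0],"rot":[0,0,0]},{"offset":[9.45,-21.6,-2],"rot":[0,0,0]},{"offset":[9.45,-21.6,-4],"rot":[0,0,0]},{"offset":[9.45,-21.6,-6],"rot":[0,0,0]},{"offset":[9.45,-21.6,-8],"rot":[0,0,0]},{"offset":[9.45,-21.6,-9],"rot":[0,0,0]},{"offset":[9.45,-21.6,-10],"rot":[0,0,0]},{"offset":[9.45,-21.6,-10],"rot":[0,0,0]},{"offset":[9.45,-21.6,-10],"rot":[0,0,0]},{"offset":[9.45,-21.6,-10],"rot":[0,0,0]}])

```text
time: 13.35
position: [0.4752, 0.2674, 0.1574]
tool_rot: [0.803, 0.596, 0.001, 0.0]
ft_force: [0.0, -0.2, 0.4]
grip_width: 0.052
grip_force: 0.0
```

Run:
```python
from m import *
a=look('side');b=look('top')
cv2.imwrite('pics/p3.png',cv2.resize(np.hstack([a[100:250,120:270],b[150:300,100:250]]),(800,400),interpolation=cv2.INTER_CUBIC)[:,:,::-1])
print(get_obs()['position'])
```

```text
[0.4751 0.2672 0.1574]
```

View pics/p3.png

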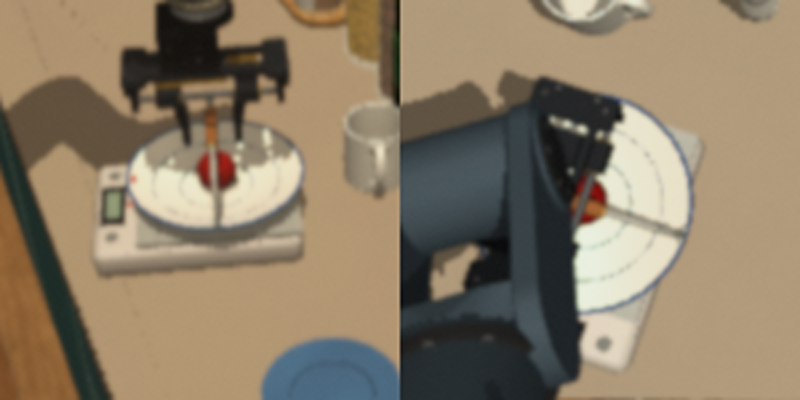

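The fingers straddle the grip (side crop: fingers at 185 and 240, grip at 211). Closing now.

>>> apply_moves(series=[{"offset":[0,0,0],"rot":[0,0,0]},{"offset":[0,0,0],"rot":[0,0,0]},{"offset":[0,0,0],"rot":[0,0,0]},{"offset":[0,0,0],"rot":[0,0,0]},{"offset":[0,0,0],"rot":[0,0,0]},{"offset":[0,0,0],"rot":[0,0,0]},{"offset":[0,0,0],"rot":[0,0,0]},{"offset":[0,0,0],"rot":[0,0,0]},{"offset":[0,0,0],"rot":[0,0,0]},{"offset":[0,0,0],"rot":[0,0,0]}], hand=0, newtons=10)

```text
time: 14.45
position: [0.4743, 0.2671, 0.1565]
tool_rot: [0.803, 0.596, -0.0, -0.0]
ft_force: [-2.0, 0.5, -0.5]
grip_width: 0.0139
grip_force: 10.0
```

>>> apply_moves(series=[{"offset":[0,0,0],"rot":[0,0,0]},{"offset":[0,0,0],"rot":[0,0,0]},{"offset":[0,0,0],"rot":[0,0,0]},{"offset":[0,0,0],"rot":[0,0,0]}], newtons=40)

```text
time: 14.85
position: [0.4744, 0.267, 0.1565]
tool_rot: [0.803, 0.596, -0.0, -0.0]
ft_force: [-2.5, 1.2, 0.8]
grip_width: 0.0138
grip_force: 40.0
```

>>> apply_moves(series=[{"offset":[0,0,0],"rot":[0,0,0.5]},{"offset":[0,0,0],"rot":[0,0,1.5]},{"offset":[0,0,0],"rot":[0,0,3]},{"offset":[0,0,0],"rot":[0,0,5]},{"offset":[0,0,0],"rot":[0,0,7]},{"offset":[0,0,0],"rot":[0,0,9]},{"offset":[0,0,0],"rot":[0,0,11]},{"offset":[0,0,0],"rot":[0,0,13]},{"offset":[0,0,0],"rot":[0,0,15]},{"offset":[0,0,0],"rot":[0,0,17]},{"offset":[0,0,0],"rot":[0,0,19]},{"offset":[0,0,0],"rot":[0,0,21]},{"offset":[0,0,0],"rot":[0,0,23]},{"offset":[0,0,0],"rot":[0,0,25]},{"offset":[0,0,0],"rot":[0,0,27]},{"offset":[0,0,0],"rot":[0,0,28.5]},{"offset":[0,0,0],"rot":[0,0,29.5]},{"offset":[0,0,0],"rot":[0,0,30]},{"offset":[0,0,0],"rot":[0,0,30]}])

```text
time: 16.75
position: [0.4746, 0.267, 0.1564]
tool_rot: [0.621, 0.784, -0.0, -0.0]
ft_force: [-0.0, -0.1, -3.7]
grip_width: 0.0133
grip_force: 40.0
```

Run:
```python
from m import *
o=get_obs();print(o['ft_force'],o['moment'],o['position'],o['q'])
for c in('side','top'):
  vision.camera(c)
  for q in('tomato','dish_middle','dish_grip'):
    print(c,q,[(np.array(x['centre']).round(4),round(x['conf'],2)) for x in nets.spot_point(c,q)[:1]])
```

```text
[-0.0097 -0.0913 -3.6506] [-0.0567 -0.0865  0.0182] [0.4746 0.267  0.1564] [0.3072 0.5435 1.7184 0.     0.8797 0.0768]
side tomato [(array([0.4737, 0.2712, 0.0935]), 0.76)]
side dish_middle [(array([0.4767, 0.2722, 0.0635]), 0.7)]
side dish_grip []
top tomato [(array([0.4758, 0.2695, 0.0874]), 0.43)]
top dish_middle [(array([0.472 , 0.2648, 0.0636]), 0.88)]
top dish_grip [(array([0.4773, 0.2672, 0.1499]), 0.86)]
```

>>> apply_moves(series=[{"offset":[0,0,0],"rot":[0,0,0.5]},{"offset":[0,0,0],"rot":[0,0,2]},{"offset":[0,0,0],"rot":[0,0,4]},{"offset":[0,0,0],"rot":[0,0,7]},{"offset":[0,0,0],"rot":[0,0,10]},{"offset":[0,0,0],"rot":[0,0,13]},{"offset":[0,0,0],"rot":[0,0,16]},{"offset":[0,0,0],"rot":[0,0,19]},{"offset":[0,0,0],"rot":[0,0,22]},{"offset":[0,0,0],"rot":[0,0,25]},{"offset":[0,0,0],"rot":[0,0,28]},{"offset":[0,0,0],"rot":[0,0,31]},{"offset":[0,0,0],"rot":[0,0,34]},{"offset":[0,0,0],"rot":[0,0,36]},{"offset":[0,0,0],"rot":[0,0,38]},{"offset":[0,0,0],"rot":[0,0,39]},{"offset":[0,0,0],"rot":[0,0,40]},{"offset":[0,0,0],"rot":[0,0,40]}])

```text
time: 18.95
position: [0.4745, 0.267, 0.1565]
tool_rot: [0.316, 0.949, -0.0, -0.0]
ft_force: [-0.8, -0.3, -4.2]
grip_width: 0.0136
grip_force: 40.0
```

>>> apply_moves(series=[{"offset":[0,0,0],"rot":[0,0,1]},{"offset":[0,0,0],"rot":[0,0,2.5]},{"offset":[0,0,0],"rot":[0,0,4.5]},{"offset":[0,0,0],"rot":[0,0,7]},{"offset":[0,0,0],"rot":[0,0,9.5]},{"offset":[0,0,0],"rot":[0,0,12]},{"offset":[0,0,0],"rot":[0,0,14]},{"offset":[0,0,0],"rot":[0,0,16]},{"offset":[0,0,0],"rot":[0,0,18]},{"offset":[0,0,0],"rot":[0,0,19]},{"offset":[0,0,0],"rot":[0,0,20]},{"offset":[0,0,0],"rot":[0,0,20]},{"offset":[0,0,0],"rot":[0,0,20]},{"offset":[0,0,0],"rot":[0,0,20]}])

```text
time: 20.35
position: [0.4746, 0.267, 0.1565]
tool_rot: [0.146, 0.989, -0.0, 0.0]
ft_force: [-0.3, -0.5, -4.3]
grip_width: 0.0136
grip_force: 40.0
```

Run:
```python
from m import *
o=get_obs();print(o['ft_force'],o['moment'],o['position'])
a=look('side');b=look('top')
cv2.imwrite('pics/p4.png',cv2.resize(np.hstack([a[100:250,120:270],b[150:300,100:250]]),(800,400),interpolation=cv2.INTER_CUBIC)[:,:,::-1])
for c in('side','top'):
  for q in('tomato','dish_middle'):
    print(c,q,[(np.array(x['centre']).round(4),round(x['conf'],2)) for x in nets.spot_point(c,q)[:1]])
```

```text
[-0.283  -0.4712 -4.2959] [-0.0093  0.0537 -0.0073] [0.4746 0.267  0.1565]
side tomato [(array([0.4725, 0.2687, 0.0933]), 0.56)]
side dish_middle [(array([0.4786, 0.2708, 0.0642]), 0.71)]
top tomato []
top dish_middle [(array([0.4731, 0.2667, 0.065 ]), 0.73)]
```

View pics/p4.png

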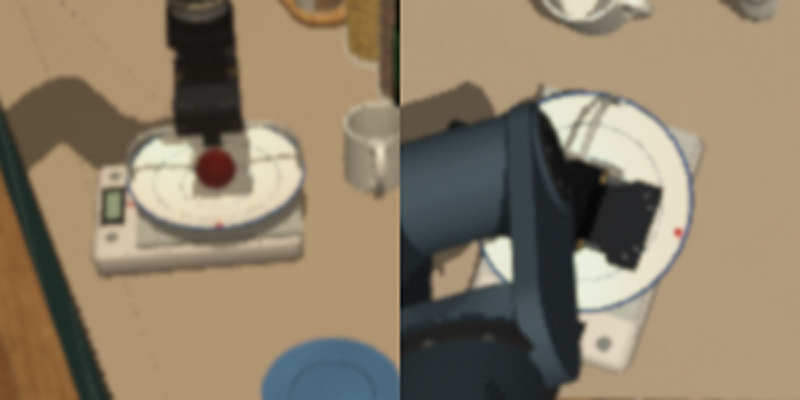

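The dish has turned; the red dot is now on the right at top crop (678,232). I'll check the angle precisely before lifting.

Run:
```python
from m import *
def dot(im,near):
    m=((im[...,0].astype(int)-im[...,1])>45).astype(np.uint8)
    c,st,_=comp(m,near,6);print(c,st[4]);return atz('top',c,.088)[:2]
d0=dot(cv2.imread('pics/top0.png')[:,:,::-1],(155,262))
d1=dot(vision.camera('top'),(204,237))
for cen in([.4745,.267],[.4753,.2668],[.475,.265]):
    a=[np.degrees(np.arctan2(*(d-cen)[::-1])) for d in(d0,d1)];print(d0,d1,a,a[1]-a[0],np.hypot(*(d0-cen)),np.hypot(*(d1-cen)))
```

```text
[155.     261.7143] 7
[204. 237.] 9
[0.3786 0.2958] [0.4455 0.1709] [np.float64(163.2561641297271), np.float64(-106.78461976905137)] -270.0407838987785 0.10009777820646644 0.10039949878690886
[0.3786 0.2958] [0.4455 0.1709] [np.float64(163.27827941073508), np.float64(-107.25447597453193)] -270.532755385267 0.10092148626220242 0.1004424165213544
[0.3786 0.2958] [0.4455 0.1709] [np.float64(162.25303273776933), np.float64(-107.39819377480217)] -269.6512265125715 0.10116827094622893 0.09863474776668844
```

Turned 90.0°. Lift slowly 2 cm first, checking the force.

>>> apply_moves(series=[{"offset":[0,0,0.1],"rot":[0,0,0]},{"offset":[0,0,0.2],"rot":[0,0,0]},{"offset":[0,0,0.3],"rot":[0,0,0]},{"offset":[0,0,0.4],"rot":[0,0,0]},{"offset":[0,0,0.5],"rot":[0,0,0]},{"offset":[0,0,0.5],"rot":[0,0,0]}])

```text
time: 21.3
position: [0.4747, 0.2671, 0.1617]
tool_rot: [0.146, 0.989, 0.0, 0.0]
ft_force: [-0.1, -0.5, -4.9]
grip_width: 0.0135
grip_force: 40.0
```

>>> apply_moves(series=[{"offset":[0,0,0.1],"rot":[0,0,0]},{"offset":[0,0,0.3],"rot":[0,0,0]},{"offset":[0,0,0.6],"rot":[0,0,0]},{"offset":[0,0,1.0],"rot":[0,0,0]},{"offset":[0,0,1.5],"rot":[0,0,0]},{"offset":[0,0,2.1],"rot":[0,0,0]},{"offset":[0,0,2.7],"rot":[0,0,0]},{"offset":[0,0,3.3],"rot":[0,0,0]},{"offset":[0,0,4.0],"rot":[0,0,0]},{"offset":[0,0,4.7],"rot":[0,0,0]},{"offset":[0,0,5.4],"rot":[0,0,0]},{"offset":[0,0,6.1],"rot":[0,0,0]},{"offset":[0,0,6.8],"rot":[0,0,0]},{"offset":[0,0,7.5],"rot":[0,0,0]},{"offset":[0,0,8.1],"rot":[0,0,0]},{"offset":[0,0,8.6],"rot":[0,0,0]},{"offset":[0,0,9.0],"rot":[0,0,0]},{"offset":[0,0,9.3],"rot":[0,0,0]},{"offset":[0,0,9.5],"rot":[0,0,0]},{"offset":[0,0,9.5],"rot":[0,0,0]}])

```text
time: 23.3
position: [0.4747, 0.2671, 0.2567]
tool_rot: [0.146, 0.989, 0.0, 0.0]
ft_force: [-0.1, 0.3, -4.1]
grip_width: 0.0132
grip_force: 40.0
```

>>> apply_moves(series=[{"offset":[0,0,0],"rot":[0,0,0]},{"offset":[0,0,0],"rot":[0,0,0]},{"offset":[0,0,0],"rot":[0,0,0]},{"offset":[0,0,0],"rot":[0,0,0]},{"offset":[0,0,0],"rot":[0,0,0]},{"offset":[0,0,0],"rot":[0,0,0]},{"offset":[0,0,0],"rot":[0,0,0]},{"offset":[0,0,0],"rot":[0,0,0]},{"offset":[0,0,0],"rot":[0,0,0]},{"offset":[0,0,0],"rot":[0,0,0]},{"offset":[0,0,0],"rot":[0,0,0]},{"offset":[0,0,0],"rot":[0,0,0]},{"offset":[0,0,0],"rot":[0,0,0]},{"offset":[0,0,0],"rot":[0,0,0]},{"offset":[0,0,0],"rot":[0,0,0]}])

```text
time: 24.8
position: [0.4746, 0.2671, 0.2565]
tool_rot: [0.146, 0.989, -0.0, -0.0]
ft_force: [0.2, -0.2, -3.7]
grip_width: 0.0134
grip_force: 40.0
```

Run:
```python
from m import *
o=get_obs();print(o['ft_force'],o['moment'],o['position'],o['joint_velocities'])
a=look('side');b=look('top')
cv2.imwrite('pics/p5.png',cv2.resize(np.hstack([a[60:260,100:300],b[130:330,70:270]]),(800,400),interpolation=cv2.INTER_CUBIC)[:,:,::-1])
for c in('side','top'):
  for q in('tomato','dish_middle','dish','scale','scale_seat'):
    print(c,q,[(np.array(x['centre']).round(4),round(x['conf'],2)) for x in nets.spot_point(c,q)[:1]])
```

```text
[ 0.2031 -0.2404 -3.7075] [ 0.0309 -0.0333 -0.0674] [0.4746 0.2671 0.2565] [ 0.0001  0.0006 -0.0001 -0.0011  0.0011 -0.0015]
side tomato []
side dish_middle [(array([0.4747, 0.2722, 0.1617]), 0.68)]
side dish [(array([0.4739, 0.2655, 0.1547]), 0.62)]
side scale [(array([0.4755, 0.2627, 0.0015]), 0.71)]
side scale_seat [(array([0.4749, 0.2646, 0.0528]), 0.57)]
top tomato []
top dish_middle [(array([0.4764, 0.2697, 0.1417]), 0.62)]
top dish [(array([0.4781, 0.2674, 0.1506]), 0.86)]
top scale []
top scale_seat []
```

View pics/p5.png

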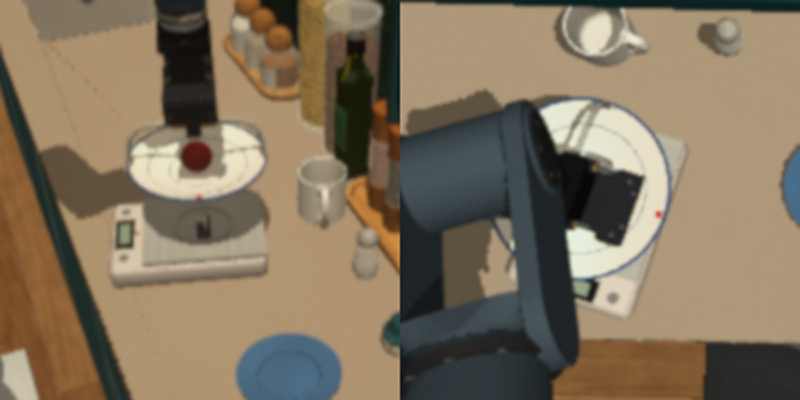

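The dish hangs level about 10 cm above the seat, with the tomato in its middle (side crop (196,156)). The scale is still in place with its slot bare at (203,227).

```bash
python3 -c "
from rig import hand_in
print(hand_in())"
```

```text
the job is handed in; nothing more can be done
None
```

The tomato was set in the middle of the dish at a 10 N grip. The dish was then turned 90° anticlockwise, lifted 10 cm and handed in held level and still, about 25 s in, with the scale still in place.

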